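Zero a coffee grinder and set its coarseness by clicks

ROBOT

A 6-joint arm with a two-finger parallel gripper is mounted at the origin on a cart in front of the work surface, level with it; the furniture and walls round the work are solid. World frame = base frame: x ahead of the robot, y to its left, z up, the work surface at z = 0. Lengths are in m, angles in rad, forces in N, time in s.
With the tool pointing down it reaches from about 0.35 to 0.975 m from the base axis. Payload 4.9 kg.
Tool frame: the origin (TCP) lies between the finger pads, 19 mm behind the fingertips; this is the grasp point; z points along the fingers, y is the line along which they close (so a half turn about z gives the same grasp; the last joint's range is limited). The gripper opens to 85 mm and grips with 20 to 120 N. Pads are 22 mm wide; open, the fingers measure 114 mm over their backs; the gripper's body (76 mm by 85 mm) begins 54 mm behind the grasp point. The pads swing forward as they close: fully open they stand 13 mm farther back than shut.
Start: joints at [1.141, 0.053, 1.613, -0, 1.476, -0.119], TCP at [0.191, 0.595, 0.25] pointing down, gripper open.
Joint ranges: [-3.01, 3.01], [-1.01, 2.22], [0.06, 2.58], [-1.02, 4.17], [0.09, 2.62], [-3.14, 3.14]. Speed limits (rad/s): [2.57, 2.57, 3.14, 3.14, 3.14, 3.14].

INTERFACE

Orientations are given as a rotation vector (axis times angle).
In Python, from station import ctrl gives the robot as it stands.
- The arm moves only by the tool send_rows, never from a script. Its argument "rows" is a list of rows, each a list of 3 entries, a list of its own where there are three numbers: the finger opening in cm, from 0 to 8.54, then the shift along the tool's x, y, z in cm, then the turn about the tool's z in degrees. A call has 1 to 10 rows; each row shifts and turns the commanded pose from where the row before left it, along the tool's axes as they then stand; what a row does not reach is not made up. A row lasts 1/8 s, in which the tool goes at most 62.5 mm and 10.7 degrees, less where a joint would pass 70% of its speed; a pose out of reach is approached as far as the arm can. A call with a gripper value outside its range is refused whole. The fingers move at their own pace and stop on an object; "newtons" is the grip in N (left out, the last holds). Time passes only in rows, so rows that do not move let the fingers close. It gives the time, the measured TCP pose, the force, the opening and the grip force at its end, in the units of the state.
- ctrl.get_obs(): the state, without advancing time (a new reading comes with each control period).
- ctrl.get_image(name): name is "scene" or "top"; returns a dict with "frame" (400x640x3 uint8, red, green, blue), "range_z" (400x640 float32, m along the optical axis (not along the pixel's ray), 0 where there is no reading), "fx", "fy", "cx", "cy" (pixels), "cam_to_world" (4x4, takes a point from camera to world coordinates). Camera axes: x right, y down, z forward; pixel columns grow to the right and rows downward; lengths in m; the calibration is good to about 2 mm. A picture is of the moment at which its call begins.
- ctrl.finish_job(): hands the job in; it is judged then, once.
The state is a dict: "t": time; "q": joint angles; "dq": joint speeds; "effort": joint torques, N m; "tool_pos": TCP position; "tool_rot": TCP orientation; "contact_force": force on the tool from outside, world axes, zero at the start; "wrist_torque": the same for the moment, N m; "opening": finger opening in m; "grip_force": force on a finger pad.
Only numpy, scipy, OpenCV 4.12 (cv2) and the standard library are available. Lean on these libraries where they do the work, as an engineer would, in place of code of your own. Each camera call takes 0.05 s, during which the arm holds its last target. There are 200 camera calls.

TASK

Set the coffee grinder to seven clicks: turn the dial on its top clockwise until you feel it come up against its closed stop, then open it counter-clockwise by exactly seven clicks and let go. Do not force the dial at the stop: the grinder only stands on its rubber feet and must not twist or shift on the worktop. Leave the mug, the jar and the teaspoon where they are.

Things in the scene. Friction and masses are not known exactly. Their poses are not given: they have to be found in the camera images.
- grinder: White round coffee grinder with a copper band, 1.4 kg (varies by a fifth), loose on four rubber feet under a dark 120 x 120 mm foot plate; housing 100 mm wide, its shoulder 158 mm up. Origin: centre of its underside, on the dial's upright axis; z up; y points to the dark spout. A torque above about 0.4 N m twists the whole grinder on the worktop.
- dial_grip (a point): Point on the dial's upright axis, fixed to the grinder, 182 mm above its underside: a good TCP height. The dial is a round fluted aluminium knob, 47 mm in diameter, from 166 to 193 mm up, over a 55 mm skirt from 159 to 166 mm. It bears no mark, looks the same at every click, and nothing reports its angle. Clockwise from above closes it.
- spout_tip (a point): End of the grinder's spout, 90 mm from the dial's axis along the grinder's y, 112 mm up; shows how far the grinder has been twisted.
- burr_ring (a point): Centre of the moving burr inside the grinder (out of sight), on the dial's axis. It stands 90 mm above the grinder's underside at click 0 and rises only 0.1 mm a click, which is far too little for the position readings to show: count the clicks instead.
- dial_top (a point): Centre of the dial's top, 193 mm above the grinder's underside, fixed to the grinder. 18 clicks a turn, one every 20 degrees; let go, the dial seats in the nearest click. A click takes up to 0.25 N m. Click 0 is the last seat; the stiff closed stop begins 3 degrees past it, adds 0.05 N m a degree and is no click. It starts 3 to 7 clicks open; the other end is 15 clicks open.
- mug_1: Mug, dark above and white below, 82 mm in diameter, 97 mm high, standing at the spout. Origin on its underside. Leave it alone.
- jar_2: Glass jar with a red lid, 65 mm in diameter, 100 mm high, on the grinder's other side. Origin: centre of its underside. Leave it alone.
- teaspoon_1: Teaspoon, 130 x 26 x 11 mm, lying flat beyond the jar. Origin: centre of its underside. Leave it alone.
Not all that is in view belongs to the job. There is more than one size of the grinder; the job needs the larger.

How it is judged:
On the way:
1. the dial has been closed up to its stop (click 0) (z of burr_ring in the frame of grinder below 0.09003 m), for 0.1 s.
At the end, for the whole second after the job is handed in: The dial rests in the seventh click counter-clockwise from its closed stop (burr 0.7 mm up, within 0.4 click), the grinder stands upright and at rest, its middle and its spout end within 30 mm of where they were (z of burr_ring in the frame of grinder between 0.09066 and 0.09074 m and angle between grinder's own z axis and vertical below 0.05 rad and linear speed of grinder below 0.02 m/s and distance of each of spout_tip, grinder from where it was at the start of the episode below 0.03 m); the robot touches nothing.
It fails at once if the grinder was twisted or pushed: its spout end or its middle moved by more than 30 mm (distance of any of spout_tip, grinder from where it was at the start of the episode above 0.03 m).
It fails at once if the mug, the jar or the teaspoon was moved by more than 20 mm (distance of any of mug_1, jar_2, teaspoon_1 from where it was at the start of the episode above 0.02 m).
It also fails if it takes over 72 s, if anything falls off the work surface, if the arm or the gripper's body presses on something with over 40 N, if the wrist force passes 120 N, or if a joint passes its speed limit or range.

## Working session

There is one attempt and no reset: what is moved stays moved. The work goes in short steps, Python scripts to look and compute and a tool call to move; the robot and the scene stay as the last step left them, time stands still between calls to the robot, and variables do not carry over. Pictures are saved under pics/ and viewed, at most 10 in all, crops included, and the job is handed in when it is done.

Besides the shell and the picture viewer there is one more tool, called in YAML: its name, and indented under it one key for each argument. send_rows: Moves the arm, as the interface text tells. Its arguments: {"type":"object","properties":{"rows":{"type":"array","items":{"type":"array"}},"newtons":{"type":"number"}},"required":["rows"]}

```bash
mkdir -p pics; ls; python3 - <<'E'
from station import ctrl
import cv2,numpy as np
o=ctrl.get_obs(); print(o)
for n in("scene","top"):
    d=ctrl.get_image(n); cv2.imwrite(f"pics/{n}0.png",d["frame"][:,:,::-1]); np.savez(f"{n}0.npz",**d)
    print(n,d["fx"],d["fy"],d["cx"],d["cy"],np.round(d["cam_to_world"],3).tolist())
E
```

```text
pics
{'t': 0.0, 'q': array([ 1.14096845e+00,  5.33863925e-02,  1.61430524e+00,  1.19357974e-05,
        1.47601662e+00, -1.19025169e-01]), 'dq': array([-6.26117545e-04,  6.19554380e-05,  2.10718726e-03, -6.27297768e-04,
        1.00415771e-03,  1.33777144e-04]), 'effort': array([-3.39211583e-04, -3.93675399e+01, -3.70174885e+01, -1.57031764e-04,
        7.07405998e-03,  8.71844719e-06]), 'tool_pos': array([0.19090207, 0.59450854, 0.24873797]), 'tool_rot': array([-0.48615614, -3.10315527,  0.00319316]), 'contact_force': array([ 0.04274404, -0.68774577,  0.79179645]), 'wrist_torque': array([-0.00207683, -0.01350492,  0.02051304]), 'grip_force': 0.0, 'opening': 0.0854385882953116}
scene 449.87590837978865 449.87590837978865 313.291399833282 208.3856114128196 [[0.447, -0.631, 0.633, -0.102], [-0.894, -0.3, 0.333, -0.287], [-0.02, -0.715, -0.699, 0.865], [0.0, 0.0, 0.0, 1.0]]
top 445.10466245022513 445.10466245022513 321.9219756495164 207.5083932507151 [[-0.008, -0.996, 0.091, 0.474], [-1.0, 0.008, 0.007, 0.065], [-0.007, -0.091, -0.996, 1.384], [0.0, 0.0, 0.0, 1.0]]
```

View pics/scene0.png

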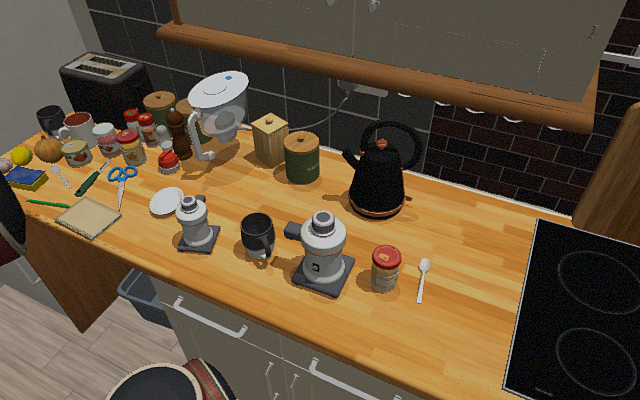

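View pics/top0.png

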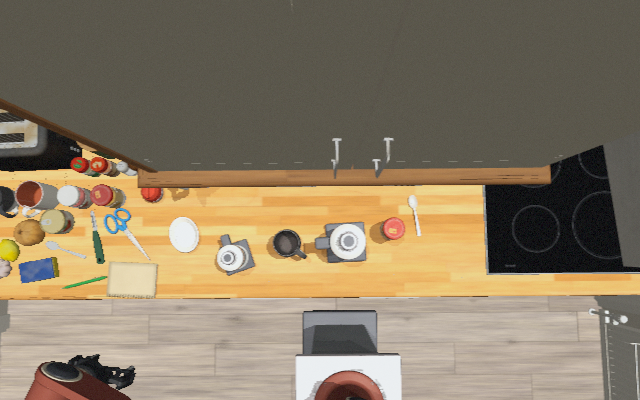

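The scene view shows the larger grinder at about (323,250), with the mug on its left at (258,236), the jar on its right at (385,268) and the spoon at (423,280). In the top view the dial is at about (348,241), and the overhead cupboard lies farther back, above row 185.

```bash
cat > h.py <<'E'
import numpy as np, cv2
from scipy.spatial.transform import Rotation as R
def cloud(d):
    v,u=np.mgrid[0:400,0:640]; z=d["range_z"]
    P=np.stack([(u-d["cx"])/d["fx"]*z,(v-d["cy"])/d["fy"]*z,z],-1)@d["cam_to_world"][:3,:3].T+d["cam_to_world"][:3,3]
    P[z==0]=np.nan; return P
def circ(xy):
    A=np.c_[2*xy,np.ones(len(xy))]; s=np.linalg.lstsq(A,(xy**2).sum(1),rcond=None)[0]
    return s[:2],np.sqrt(s[2]+s[:2]@s[:2])
E
python3 - <<'E'
from h import *
for n in("top","scene"):
    P=cloud(np.load(n+"0.npz"))
    box=(abs(P[...,0]-.4)<.12)&(abs(P[...,1])<.13)
    for lo,hi in((.185,.2),(.15,.165),(.166,.185),(.1,.14),(.003,.03)):
        m=box&(P[...,2]>lo)&(P[...,2]<hi); q=P[m]
        if len(q): print(n,lo,hi,len(q),q.mean(0).round(4),q.min(0).round(4),q.max(0).round(4))
    m=box&(P[...,2]>.185)&(P[...,2]<.2)
    c=max(cv2.findContours(m.astype(np.uint8),0,1)[0],key=len)[:,0]
    xy=P[c[:,1],c[:,0],:2]; print("dial enclosing",cv2.minEnclosingCircle(xy.astype(np.float32)*1000), 'circ',circ(xy))
    m=box&(P[...,2]>.15)&(P[...,2]<.165);q=P[m][:,:2]; print('shoulder/skirt',cv2.minEnclosingCircle((q*1000).astype(np.float32)))
    m=(abs(P[...,0]-.4)<.1)&(abs(P[...,1])<.09)&(P[...,2]>.004)&(P[...,2]<.03);q=P[m][:,:2]; print('plate',cv2.minAreaRect((q*1000).astype(np.float32)))
    q=P[(abs(P[...,0]-.6)<.4)&(abs(P[...,1])<.5)&(P[...,2]>.3)]; print('high',len(q),q.min(0) if len(q) else'')
E
```

```text
top 0.185 0.2 246 [0.4924 0.0053 0.1928] [ 0.4707 -0.0173  0.1857] [0.5161 0.0284 0.199 ]
top 0.15 0.165 518 [0.4818 0.0055 0.1567] [ 0.4459 -0.0419  0.1501] [0.5199 0.0521 0.1649]
top 0.166 0.185 24 [0.4953 0.0053 0.1688] [ 0.468  -0.0214  0.1662] [0.517  0.0304 0.178 ]
top 0.1 0.14 213 [0.4905 0.0528 0.1302] [ 0.4428 -0.1297  0.1   ] [0.5182 0.0968 0.1398]
top 0.003 0.03 966 [0.4181 0.0008 0.0094] [ 0.3264 -0.1298  0.003 ] [0.5196 0.1284 0.0291]
dial enclosing ((492.37603759765625, 5.0611748695373535), 23.812213897705078) circ (array([0.4924332 , 0.00516435]), np.float64(0.022446275703965398))
shoulder/skirt ((490.4853820800781, 4.93696403503418), 48.847938537597656)
plate ((409.4485778808594, 0.831573486328125), (164.53750610351562, 180.57522583007812), 2.1932857036590576)
high 112462 [ 0.20006316 -0.40241532  0.45317895]
scene 0.185 0.2 321 [0.489  0.0015 0.1922] [ 0.4689 -0.0208  0.185 ] [0.5151 0.0273 0.1969]
scene 0.15 0.165 703 [ 0.4747 -0.003   0.1561] [ 0.4439 -0.0452  0.1501] [0.5198 0.0507 0.165 ]
scene 0.166 0.185 146 [ 0.4769 -0.0046  0.175 ] [ 0.4664 -0.0214  0.1661] [0.5022 0.0225 0.1847]
scene 0.1 0.14 661 [0.4707 0.0195 0.1242] [ 0.4412 -0.1294  0.1   ] [0.5199 0.0937 0.1398]
scene 0.003 0.03 1048 [ 0.4486 -0.013   0.0172] [ 0.3274 -0.1294  0.003 ] [0.5199 0.1292 0.0299]
dial enclosing ((492.0348205566406, 2.9877917766571045), 24.411239624023438) circ (array([0.49157187, 0.00266051]), np.float64(0.02221413734566586))
shoulder/skirt ((490.39947509765625, 4.052183151245117), 49.67452621459961)
plate ((415.20684814453125, -7.5843048095703125), (153.71812438964844, 167.3893280029297), 89.95989227294922)
high 43124 [ 0.59779315 -0.49997398  0.30007409]
```

```bash
cat >> h.py <<'E'
def go(o,target):
    M=R.from_rotvec(o["tool_rot"]).as_matrix(); d=M.T@(np.array(target)-o["tool_pos"])*100
    print("tool x",M[:,0].round(3),"tool y",M[:,1].round(3),"tool z",M[:,2].round(4)); print("shift cm",d.round(2))
E
python3 - <<'E'
from h import *
from station import ctrl
o=ctrl.get_obs(); go(o,[.492,.004,.25])
P=cloud(np.load("scene0.npz")); q=P[(abs(P[...,1])<.3)&(P[...,2]>.25)&(P[...,0]>.3)]
for z in(.25,.35,.45,.55): 
    s=q[(q[:,2]>z)&(q[:,2]<z+.1)]; print(z,len(s),s[:,0].min() if len(s) else'')
E
```

```text
tool x [-0.952  0.306  0.   ] tool y [ 0.306  0.952 -0.002] tool z [-8.0e-04 -1.8e-03 -1.0e+00]
shift cm [-4.673e+01 -4.702e+01 -4.000e-02]
0.25 670 0.7652754569247816
0.35 366 0.6056775672570582
0.45 19260 0.6003653467844943
0.55 8650 0.5977931487591228
```

send_rows:
  rows:
    - [8.5, [-3, -3, 0], 0]
    - [8.5, [-3, -3, 0], 0]
    - [8.5, [-3, -3, 0], 0]
    - [8.5, [-3, -3, 0], 0]
    - [8.5, [-3, -3, 0], 0]
    - [8.5, [-3, -3, 0], 0]
    - [8.5, [-3, -3, 0], 0]
    - [8.5, [-3, -3, 0], 0]
  newtons: 30

```text
t: 1.1
tool_pos: [0.3464, 0.2918, 0.2495]
tool_rot: [-0.486, -3.103, 0.001]
contact_force: [-0.2, -0.4, -0.5]
opening: 0.0849
grip_force: 0.0
```

send_rows:
  rows:
    - [8.5, [-3, -3, 0], 0]
    - [8.5, [-3, -3, 0], 0]
    - [8.5, [-3, -3, 0], 0]
    - [8.5, [-3, -3, 0], 0]
    - [8.5, [-3, -3, 0], 0]
    - [8.5, [-3, -3, 0], 0]
    - [8.5, [0, 0, 0], 0]
    - [8.5, [0, 0, 0], 0]

```text
t: 2.1
tool_pos: [0.4621, 0.067, 0.2495]
tool_rot: [-0.486, -3.103, -0.001]
contact_force: [-0.2, -0.9, -0.4]
opening: 0.0854
grip_force: 0.0
```

```bash
python3 - <<'E'
from h import *
from station import ctrl
o=ctrl.get_obs(); print(o["t"],o["q"].round(3),o["tool_pos"],o["wrist_torque"],o["contact_force"]); go(o,[.492,.004,.184])
E
```

```text
2.1 [-0.016 -0.34   1.967  0.     1.516 -1.276] [0.46213949 0.06701271 0.2495426 ] [ 0.02791155 -0.01016019 -0.05811187] [-0.20902839 -0.93903701 -0.35632335]
tool x [-0.952  0.306  0.001] tool y [0.306 0.952 0.   ] tool z [-1.e-03  5.e-04 -1.e+00]
shift cm [-4.78 -5.09  6.55]
```

send_rows:
  rows:
    - [8.5, [-2.4, -2.55, 0], 0]
    - [8.5, [-2.38, -2.54, 0], 0]
    - [8.5, [0, 0, 1.5], 0]
    - [8.5, [0, 0, 0], 0]
    - [8.5, [0, 0, 0], 0]

```text
t: 2.72
tool_pos: [0.4919, 0.0049, 0.2346]
tool_rot: [-0.483, -3.103, -0.0]
contact_force: [0.1, 0.1, 0.6]
opening: 0.085
grip_force: 0.0
```

```bash
python3 - <<'E'
from h import *
from station import ctrl
o=ctrl.get_obs(); print(o["t"],o["q"].round(3),o["tool_pos"],o["wrist_torque"],o["contact_force"]); go(o,[.492,.004,.184])
d=ctrl.get_image("scene"); cv2.imwrite("pics/s1.png",cv2.resize(d["frame"][150:330,230:430,::-1],None,fx=3,fy=3))
E
```

```text
2.725 [-0.142 -0.264  1.932  0.     1.475 -1.403] [0.4919312  0.00487108 0.23464873] [-0.02512577  0.00312732  0.0083095 ] [0.05657283 0.10449605 0.60982998]
tool x [-0.953  0.304  0.001] tool y [0.304 0.953 0.   ] tool z [-7.e-04  4.e-04 -1.e+00]
shift cm [-0.04 -0.08  5.06]
```

View pics/s1.png

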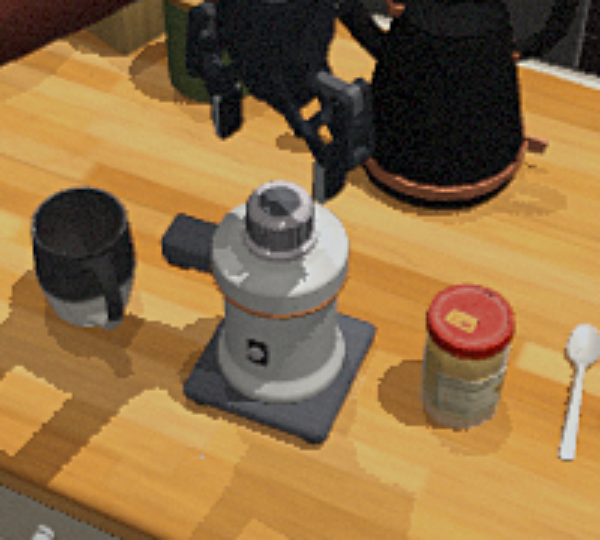

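The open fingers are on either side of the dial (crop about (280,215)), with clear space to the mug, jar and kettle. Descending and gripping.

send_rows:
  rows:
    - [8.5, [0, 0, 1.7], 0]
    - [8.5, [0, 0, 1.7], 0]
    - [8.5, [0, 0, 1.2], 0]
    - [8.5, [0, 0, 0.5], 0]
    - [8.5, [0, 0, 0], 0]

```text
t: 3.4
tool_pos: [0.4923, 0.0036, 0.1835]
tool_rot: [-0.486, -3.103, 0.0]
contact_force: [-1.0, 0.7, 0.4]
opening: 0.0852
grip_force: 0.0
```

send_rows:
  rows:
    - [6, [0, 0, 0], 0]
    - [5.2, [0, 0, 0], 0]
    - [4.9, [0, 0, 0], 0]
    - [4.7, [0, 0, 0], 0]
    - [4.5, [0, 0, 0], 0]
    - [4, [0, 0, 0], 0]
    - [4, [0, 0, 0], 0]
    - [4, [0, 0, 0], 0]
  newtons: 25

```text
t: 4.4
tool_pos: [0.4926, 0.0033, 0.1846]
tool_rot: [0.486, 3.103, -0.001]
contact_force: [-3.7, -2.6, 4.9]
opening: 0.0459
grip_force: 26.5
```

```bash
cat > st.py <<'E'
from h import *
from station import ctrl
o=ctrl.get_obs(); M=R.from_rotvec(o["tool_rot"]).as_matrix()
print(round(o["t"],2),"q6",np.degrees(o["q"][5]).round(2),"yaw",np.degrees(np.arctan2(M[1,0],M[0,0])).round(2),o["tool_pos"].round(4),"T",o["wrist_torque"].round(3),"F",o["contact_force"].round(1),"F_tool",(M.T@o["contact_force"]).round(1),o["opening"].round(4),o["grip_force"])
E
python3 st.py
```

```text
Traceback (most recent call last):
  File "st.py", line 4, in <module>
    print(round(o["t"],2),"q6",np.degrees(o["q"][5]).round(2),"yaw",np.degrees(np.arctan2(M[1,0],M[0,0])).round(2),o["tool_pos"].round(4),"T",o["wrist_torque"].round(3),"F",o["contact_force"].round(1),"F_tool",(M.T@o["contact_force"]).round(1),o["opening"].round(4),o["grip_force"])
                                                                                                                                                                                                                                                    ^^^^^^^^^^^^^^^^^^
AttributeError: 'float' object has no attribute 'round'
```

send_rows:
  rows:
    - [4, [0, 0, -0.05], 2.5]
    - [4, [0, 0, 0], 2.5]
    - [4, [0, 0, 0], 0]

```text
t: 4.78
tool_pos: [0.4926, 0.0033, 0.1846]
tool_rot: [0.62, 3.079, -0.001]
contact_force: [-1.8, -3.5, 3.6]
opening: 0.0456
grip_force: 26.4
```

```bash
sed -i 's/o\["opening"\].round(4)/o["opening"]/' st.py; python3 st.py
```

```text
4.78 q6 -75.47 yaw 157.22 [0.4926 0.0033 0.1846] T [-0.667  0.313  0.06 ] F [-1.8 -3.5  3.6] F_tool [ 0.3 -3.9 -3.6] 0.045637024519282456 26.386058076750487
```

send_rows:
  rows:
    - [4, [0, 0, 0], 2.5]
    - [4, [0, 0, 0], 0]

```text
t: 5.03
tool_pos: [0.4926, 0.0033, 0.1846]
tool_rot: [0.687, 3.065, -0.001]
contact_force: [-3.0, -3.6, 4.5]
opening: 0.0462
grip_force: 26.4
```

```bash
python3 st.py
```

```text
5.03 q6 -73.0 yaw 154.75 [0.4926 0.0033 0.1846] T [-0.806  0.277  0.086] F [-3.  -3.6  4.5] F_tool [ 1.2 -4.5 -4.5] 0.0462022174909981 26.395806321597775
```

send_rows:
  rows:
    - [4, [0, 0, 0], 2.5]
    - [4, [0, 0, 0], 0]

```text
t: 5.28
tool_pos: [0.4926, 0.0033, 0.1846]
tool_rot: [0.753, 3.05, -0.001]
contact_force: [-0.9, -4.0, 3.8]
opening: 0.0458
grip_force: 26.3
```

```bash
python3 st.py
```

```text
5.28 q6 -70.5 yaw 152.25 [0.4926 0.0033 0.1846] T [-0.939  0.359 -0.043] F [-0.9 -4.   3.8] F_tool [-1.1 -4.  -3.8] 0.04578686371069851 26.300947959728337
```

send_rows:
  rows:
    - [4, [0, 0, 0], 2.5]
    - [4, [0, 0, 0], 0]

```text
t: 5.52
tool_pos: [0.4926, 0.0033, 0.1846]
tool_rot: [0.82, 3.032, -0.001]
contact_force: [-1.5, -4.5, 4.4]
opening: 0.0459
grip_force: 26.3
```

```bash
python3 st.py
```

```text
5.53 q6 -68.0 yaw 149.75 [0.4926 0.0033 0.1846] T [-0.983  0.34  -0.079] F [-1.5 -4.5  4.4] F_tool [-1.  -4.7 -4.4] 0.045878382896330276 26.31791994528612
```

send_rows:
  rows:
    - [4, [0, 0, 0], 2.5]
    - [4, [0, 0, 0], 0]

```text
t: 5.78
tool_pos: [0.4925, 0.0033, 0.1846]
tool_rot: [0.886, 3.014, -0.001]
contact_force: [-2.7, -5.0, 3.3]
opening: 0.0458
grip_force: 26.3
```

```bash
python3 st.py
```

```text
5.78 q6 -65.48 yaw 147.23 [0.4925 0.0033 0.1846] T [-1.003  0.428 -0.153] F [-2.7 -5.   3.3] F_tool [-0.4 -5.6 -3.3] 0.04576556996060043 26.265347234538154
```

send_rows:
  rows:
    - [4, [0, 0, 0], 2.5]
    - [4, [0, 0, 0], 2.5]
    - [4, [0, 0, 0], 0]

```text
t: 6.15
tool_pos: [0.4925, 0.0033, 0.1846]
tool_rot: [1.016, 2.972, -0.001]
contact_force: [-1.1, -5.1, 3.7]
opening: 0.0459
grip_force: 26.3
```

```bash
python3 st.py
```

```text
6.15 q6 -60.5 yaw 142.25 [0.4925 0.0033 0.1846] T [-0.905  0.402 -0.036] F [-1.1 -5.1  3.7] F_tool [-2.2 -4.7 -3.7] 0.04594325487030589 26.341996810224373
```

send_rows:
  rows:
    - [4, [0, -0.1, -0.05], 0]
    - [4, [0, 0, 0], 4]
    - [4, [0, 0, 0], 4]
    - [4, [0, 0, 0], 4]
    - [4, [0, 0, 0], 4]
    - [4, [0, 0, 0], 4]
    - [4, [0, 0, 0], 0]

```text
t: 7.02
tool_pos: [0.4923, 0.0031, 0.1847]
tool_rot: [1.516, 2.751, 0.002]
contact_force: [2.7, -2.4, -0.5]
opening: 0.0459
grip_force: 25.9
```

```bash
python3 st.py
```

```text
7.03 q6 -40.62 yaw 122.27 [0.4923 0.0031 0.1847] T [-0.466 -0.462 -0.13 ] F [ 2.7 -2.4 -0.5] F_tool [-3.5  0.9  0.5] 0.0458867223974595 25.90187142308423
```

send_rows:
  rows:
    - [4, [0, 0, 0], 4]
    - [4, [0, 0, 0], 4]
    - [4, [0, 0, 0], 4]
    - [4, [0, 0, 0], 3]
    - [4, [0, 0, 0], 0]

```text
t: 7.65
tool_pos: [0.4921, 0.0031, 0.1847]
tool_rot: [1.862, 2.53, 0.002]
contact_force: [2.2, -1.6, -1.9]
opening: 0.0457
grip_force: 25.9
```

```bash
python3 st.py
```

```text
7.65 q6 -25.64 yaw 107.3 [0.4921 0.0031 0.1847] T [-0.373 -0.436 -0.074] F [ 2.2 -1.6 -1.9] F_tool [-2.2  1.6  1.9] 0.0457491757540531 25.899649014199895
```

send_rows:
  rows:
    - [4, [0, 0, 0], 2.5]
    - [4, [0, 0, 0], 2.5]
    - [4, [0, 0, 0], 0]

```text
t: 8.02
tool_pos: [0.492, 0.0031, 0.1847]
tool_rot: [-1.971, -2.447, -0.001]
contact_force: [3.4, -0.9, -1.4]
opening: 0.0458
grip_force: 25.9
```

```bash
python3 st.py
```

```text
8.03 q6 -20.65 yaw 102.3 [0.492  0.0031 0.1847] T [-0.305 -0.503 -0.014] F [ 3.4 -0.9 -1.4] F_tool [-1.6  3.2  1.4] 0.045779599963854715 25.902635218253636
```

send_rows:
  rows:
    - [4, [0, 0, 0], 1.5]
    - [4, [0, 0, 0], 1]
    - [4, [0, 0, 0], 0]

```text
t: 8.4
tool_pos: [0.4918, 0.0031, 0.1848]
tool_rot: [-2.025, -2.401, -0.0]
contact_force: [4.2, -0.7, -3.2]
opening: 0.0453
grip_force: 26.0
```

```bash
python3 st.py
```

```text
8.4 q6 -18.05 yaw 99.71 [0.4918 0.0031 0.1848] T [-0.124 -0.564  0.063] F [ 4.2 -0.7 -3.2] F_tool [-1.4  4.   3.2] 0.04526208027495763 25.986577858450346
```

send_rows:
  rows:
    - [4, [0, 0, 0], 1.5]
    - [4, [0, 0, 0], 1]
    - [4, [0, 0, 0], 0]

```text
t: 8.78
tool_pos: [0.4918, 0.003, 0.1848]
tool_rot: [-2.078, -2.355, -0.0]
contact_force: [3.5, 0.2, -3.7]
opening: 0.0461
grip_force: 26.1
```

```bash
python3 st.py;sleep 0.1; python3 st.py
```

```text
8.78 q6 -15.51 yaw 97.16 [0.4918 0.003  0.1848] T [-0.048 -0.572 -0.017] F [ 3.5  0.2 -3.7] F_tool [-0.3  3.5  3.7] 0.04614038696009842 26.10550106843739
8.78 q6 -15.51 yaw 97.16 [0.4918 0.003  0.1848] T [-0.048 -0.572 -0.017] F [ 3.5  0.2 -3.7] F_tool [-0.3  3.5  3.7] 0.04614038696009842 26.10550106843739
```

send_rows:
  rows:
    - [4, [0, 0, 0], 1]
    - [4, [0, 0, 0], 1]
    - [4, [0, 0, 0], 0]

```text
t: 9.15
tool_pos: [0.4917, 0.003, 0.1848]
tool_rot: [-2.118, -2.319, 0.0]
contact_force: [3.5, 1.1, -4.1]
opening: 0.0457
grip_force: 26.2
```

```bash
python3 st.py
```

```text
9.15 q6 -13.53 yaw 95.18 [0.4917 0.003  0.1848] T [ 0.177 -0.593  0.14 ] F [ 3.5  1.1 -4.1] F_tool [0.8 3.6 4.1] 0.04572202853140684 26.20315039248112
```

```bash
cat > av.py <<'E'
from h import *
from station import ctrl
T=[];E=[];F=[]
for i in range(5):
    ctrl.get_image("top"); o=ctrl.get_obs(); T.append(o["wrist_torque"][2]); E.append(o["effort"][5]); F.append(o["contact_force"])
M=R.from_rotvec(o["tool_rot"]).as_matrix(); y=np.degrees(np.arctan2(M[1,0],M[0,0]))
print(round(o["t"],2),"turned",(162.27-y).round(2),"Tz",np.mean(T).round(3),"+-",np.std(T).round(3),"eff",np.mean(E).round(3),np.std(E).round(3),"F",np.mean(F,0).round(1),o["opening"])
E
python3 av.py
```

```text
9.4 turned 67.08 Tz 0.122 +- 0.028 eff 0.141 0.003 F [ 2.7  1.1 -4.3] 0.04604488649676996
```

send_rows:
  rows:
    - [4, [0, 0, 0], 1.5]
    - [4, [0, 0, 0], 0]
    - [4, [0, 0, 0], 0]

```text
t: 9.78
tool_pos: [0.4915, 0.0026, 0.1847]
tool_rot: [-2.148, -2.291, 0.002]
contact_force: [1.1, -1.6, -4.8]
opening: 0.0456
grip_force: 26.9
```

```bash
sed -i 's/range(5)/range(2)/' av.py; python3 av.py
```

```text
9.88 turned 68.58 Tz 0.164 +- 0.022 eff 0.174 0.0 F [ 1.3 -1.4 -5.2] 0.04580319864980273
```

send_rows:
  rows:
    - [4, [0, 0, 0], 1.5]
    - [4, [0, 0, 0], 0]
    - [4, [0, 0, 0], 0]

```text
t: 10.25
tool_pos: [0.4915, 0.0027, 0.1847]
tool_rot: [-2.178, -2.263, 0.002]
contact_force: [-1.7, -1.5, -4.6]
opening: 0.0458
grip_force: 26.9
```

```bash
python3 av.py
```

```text
10.35 turned 70.07 Tz 0.23 +- 0.001 eff 0.199 0.0 F [-1.1 -1.5 -5.6] 0.04572871106244704
```

```bash
python3 - <<'E'
from h import *
from station import ctrl
a=np.load("top0.npz")["frame"]; b=ctrl.get_image("top")["frame"]
c=np.load("scene0.npz")["frame"]; d=ctrl.get_image("scene")["frame"]
f=lambda i:cv2.resize(i[205:275,300:390,::-1],None,fx=4,fy=4,interpolation=2)
g=lambda i:cv2.resize(i[205:300,270:370,::-1],None,fx=3,fy=3,interpolation=2)
t=np.hstack([f(a),f(b)]);s=np.hstack([g(c),g(d)]);s=cv2.copyMakeBorder(s,0,0,0,t.shape[1]-s.shape[1],0)
cv2.imwrite("pics/cmp1.png",np.vstack([t,s]))
E
```

```text
(no output)
```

View pics/cmp1.png

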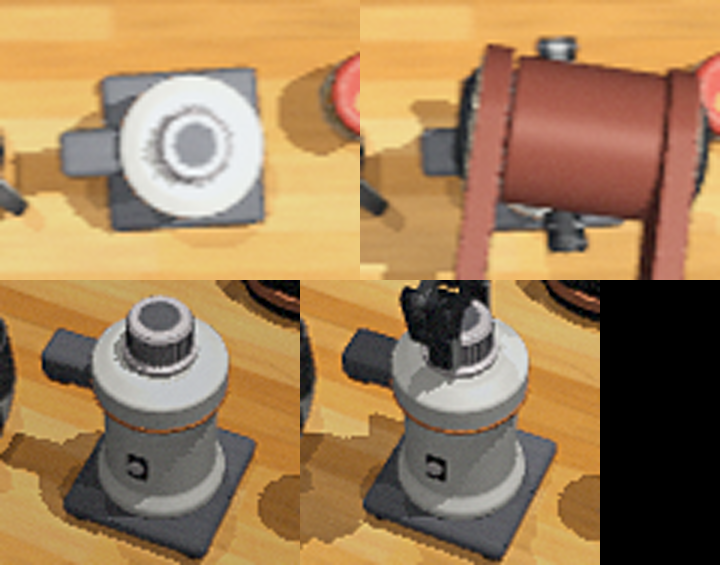

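The grinder stands as before: the spout (top crop about (85,150) and (440,150)) and the plate have not moved. Torque is still rising where a normal click would already have dropped. I'll go a little farther to confirm this is the stop.

send_rows:
  rows:
    - [4, [0, 0, 0], 1.5]
    - [4, [0, 0, 0], 0]
    - [4, [0, 0, 0], 0]

```text
t: 10.82
tool_pos: [0.4916, 0.003, 0.1847]
tool_rot: [-2.207, -2.234, 0.001]
contact_force: [-1.8, -1.0, -5.3]
opening: 0.0459
grip_force: 26.9
```

```bash
python3 av.py
```

```text
10.93 turned 71.57 Tz 0.236 +- 0.013 eff 0.208 0.001 F [-2.2 -1.2 -5.8] 0.045536715194426765
```

send_rows:
  rows:
    - [4, [0, 0, 0], 1.5]
    - [4, [0, 0, 0], 0]
    - [4, [0, 0, 0], 0]

```text
t: 11.3
tool_pos: [0.4917, 0.003, 0.1847]
tool_rot: [-2.237, -2.205, 0.0]
contact_force: [-2.2, -0.5, -6.0]
opening: 0.0459
grip_force: 26.8
```

```bash
python3 av.py
```

```text
11.4 turned 73.08 Tz 0.107 +- 0.007 eff 0.111 0.0 F [-2.1  0.5 -7. ] 0.04551833435003213
```

send_rows:
  rows:
    - [4, [0, 0, 0], 1.5]
    - [4, [0, 0, 0], 0]
    - [4, [0, 0, 0], 0]

```text
t: 11.78
tool_pos: [0.4919, 0.003, 0.1848]
tool_rot: [-2.266, -2.176, -0.0]
contact_force: [-0.7, 0.5, -9.5]
opening: 0.046
grip_force: 27.0
```

```bash
python3 av.py
```

```text
11.88 turned 74.58 Tz 0.187 +- 0.006 eff 0.159 0.002 F [-1.2  0.9 -9.3] 0.045572983971189376
```

send_rows:
  rows:
    - [4, [0, 0, 0], 1.5]
    - [4, [0, 0, 0], 0]
    - [4, [0, 0, 0], 0]

```text
t: 12.25
tool_pos: [0.4918, 0.0028, 0.1848]
tool_rot: [2.294, 2.146, -0.0]
contact_force: [0.4, -0.3, -11.1]
opening: 0.0457
grip_force: 27.2
```

```bash
python3 av.py
```

```text
12.35 turned 76.09 Tz 0.13 +- 0.002 eff 0.102 0.004 F [ -0.4  -0.2 -10.8] 0.04572421550121493
```

send_rows:
  rows:
    - [4, [0, 0, 0], 2]
    - [4, [0, 0, 0], 0]
    - [4, [0, 0, 0], 0]

```text
t: 12.72
tool_pos: [0.4917, 0.0029, 0.1848]
tool_rot: [-2.331, -2.106, 0.001]
contact_force: [0.5, -0.6, -10.9]
opening: 0.0457
grip_force: 27.4
```

```bash
python3 av.py
```

```text
12.82 turned 78.08 Tz 0.057 +- 0.0 eff 0.049 0.002 F [  0.1  -0.6 -12.6] 0.04558078140251571
```

send_rows:
  rows:
    - [4, [0, 0, 0.07], 0]
    - [4, [0, 0, 0], 0]
    - [4, [0, 0, 0], 0]

```text
t: 13.2
tool_pos: [0.4919, 0.0028, 0.1847]
tool_rot: [-2.331, -2.106, 0.0]
contact_force: [-2.5, 0.1, -7.4]
opening: 0.0457
grip_force: 27.9
```

```bash
python3 av.py; python3 - <<'E'
from h import *
from station import ctrl
a=np.load("top0.npz"); b=ctrl.get_image("top")
c=np.load("scene0.npz")["frame"]; d=ctrl.get_image("scene")["frame"]
f=lambda i:cv2.resize(i[205:275,300:390,::-1],None,fx=4,fy=4,interpolation=2)
g=lambda i:cv2.resize(i[205:300,270:370,::-1],None,fx=3,fy=3,interpolation=2)
t=np.hstack([f(a["frame"]),f(b["frame"])]);s=np.hstack([g(c),g(d)]);s=cv2.copyMakeBorder(s,0,0,0,t.shape[1]-s.shape[1],0)
cv2.imwrite("pics/cmp2.png",np.vstack([t,s]))
E
```

```text
13.3 turned 78.07 Tz 0.085 +- 0.036 eff 0.059 0.0 F [-2.8  0.4 -6.4] 0.04534111807054763
```

View pics/cmp2.png

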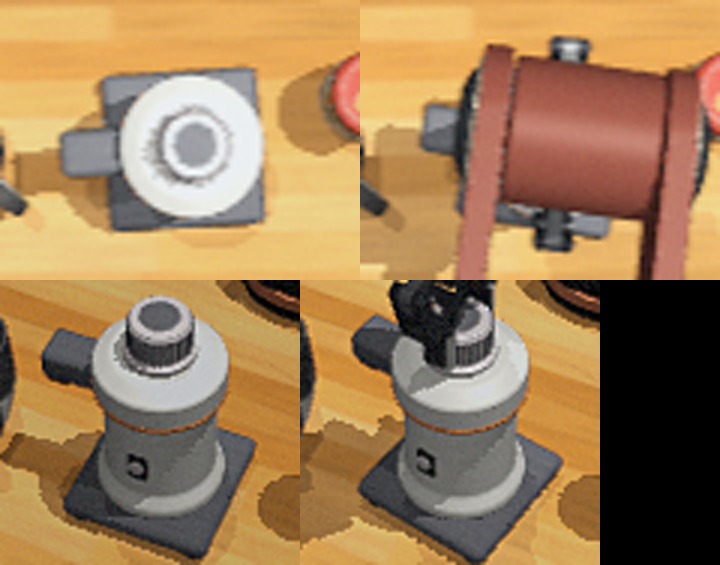

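The grinder has twisted clockwise: the spout in the top crop moved from (440,150) up to (437,128), roughly 8° or about 12 mm. So this was the closed stop, three clicks from the start, and the upward pull lightened the feet enough to let it slip. I'll release so the dial seats at click 0, then regrip with a slight downward press.

send_rows:
  rows:
    - [5, [0, 0, 0], 0]
    - [6, [0, 0, 0], 0]
    - [7.5, [0, 0, 0], 0]
    - [7.5, [0, 0, 0], 0]
    - [7.5, [0, 0, 0], 0]

```text
t: 14.02
tool_pos: [0.4921, 0.0028, 0.1846]
tool_rot: [2.331, 2.106, 0.001]
contact_force: [0.7, -0.8, -0.1]
opening: 0.0748
grip_force: 0.0
```

```bash
python3 av.py; python3 st.py; python3 - <<'E'
from h import *
from station import ctrl
a=np.load("top0.npz"); b=ctrl.get_image("top")
A=cloud(a);B=cloud(b)
def spout(P):
    q=P[(P[...,0]>.44)&(P[...,0]<.55)&(P[...,1]>.065)&(P[...,1]<.11)&(P[...,2]>.09)&(P[...,2]<.14)]
    return q.mean(0).round(4),len(q),q[:,1].max(), q[:,0].min(),q[:,0].max()
print(spout(A));print(spout(B))
D=ctrl.get_image("scene"); P=cloud(D); P0=cloud(np.load("scene0.npz"))
for p in(P0,P):
    print("scene spout",spout(p))
    q=p[(abs(p[...,0]-.49)<.08)&(abs(p[...,1])<.08)&(p[...,2]>.05)&(p[...,2]<.115)&(np.hypot(p[...,0]-.492,p[...,1]-.004)<.06)]
    print(len(q),circ(q[:,:2]))
E
```

```text
14.12 turned 78.08 Tz 0.007 +- 0.004 eff 0.0 0.0 F [-0.2  0.3  0. ] 0.07474093238744008
14.12 q6 -2.54 yaw 84.19 [0.492  0.0028 0.1844] T [-0.028  0.025  0.01 ] F [-0.3 -0.   0. ] F_tool [-0.1 -0.3 -0. ] 0.07474093238744008 0.0
(array([0.489 , 0.0802, 0.1335]), 136, np.float64(0.0968381503737713), np.float64(0.47121130629100094), np.float64(0.5050065841826321))
(array([0.5051, 0.0833, 0.1333]), 99, np.float64(0.09678294495491407), np.float64(0.48791457637425195), np.float64(0.5219504320504893))
scene spout (array([0.4826, 0.0788, 0.1287]), 199, np.float64(0.09370103808420399), np.float64(0.4708510308712616), np.float64(0.5057022086943659))
658 (array([0.49309527, 0.00404986]), np.float64(0.04287856960024075))
scene spout (array([0.4974, 0.0795, 0.1289]), 168, np.float64(0.09480926409201429), np.float64(0.4857106539702684), np.float64(0.5211283736718926))
664 (array([0.49396978, 0.00480073]), np.float64(0.04434664515270116))
```

send_rows:
  rows:
    - [7.5, [0, 0, 0.15], 0]
    - [5.2, [0, 0, 0], 0]
    - [4.8, [0, 0, 0], 0]
    - [4.6, [0, 0, 0], 0]
    - [4, [0, 0, 0], 0]
    - [4, [0, 0, 0], 0]
    - [4, [0, 0, 0], 0]
  newtons: 30

```text
t: 15.1
tool_pos: [0.4918, 0.0028, 0.183]
tool_rot: [-2.331, -2.106, 0.0]
contact_force: [-2.0, 0.8, 4.1]
opening: 0.0459
grip_force: 33.3
```

```bash
python3 av.py; python3 st.py
```

```text
15.2 turned 78.08 Tz 0.014 +- 0.011 eff 0.025 0.0 F [-2.5  0.5  4.3] 0.0457632864229069
15.2 q6 -2.54 yaw 84.19 [0.4918 0.0029 0.183 ] T [0.065 0.487 0.025] F [-1.9  0.9  4.3] F_tool [ 0.8 -2.  -4.3] 0.0457632864229069 33.381342231296
```

send_rows:
  rows:
    - [4, [0, 0, 0.1], 0]
    - [4, [0, 0, 0], 2]
    - [4, [0, 0, 0], 2]
    - [4, [0, 0, 0], 0]
    - [4, [0, 0, 0], 0]

```text
t: 15.82
tool_pos: [0.4919, 0.0029, 0.1829]
tool_rot: [-2.403, -2.024, 0.0]
contact_force: [-5.9, 1.2, 8.9]
opening: 0.0461
grip_force: 34.0
```

```bash
python3 av.py
```

```text
15.93 turned 82.07 Tz 0.071 +- 0.056 eff 0.047 0.0 F [-5.6  0.3  7.6] 0.046144755748622805
```

send_rows:
  rows:
    - [4, [0, 0, 0], 1.5]
    - [4, [0, 0, 0], 0]
    - [4, [0, 0, 0], 0]

```text
t: 16.3
tool_pos: [0.4919, 0.0029, 0.183]
tool_rot: [-2.429, -1.992, 0.001]
contact_force: [-5.5, 0.5, 7.8]
opening: 0.0459
grip_force: 34.1
```

```bash
python3 av.py
```

```text
16.4 turned 83.55 Tz 0.122 +- 0.015 eff 0.132 0.0 F [-5.2  0.5  7.8] 0.045915935726330986
```

send_rows:
  rows:
    - [4, [0, 0, 0], 1.5]
    - [4, [0, 0, 0], 0]
    - [4, [0, 0, 0], 0]

```text
t: 16.77
tool_pos: [0.4918, 0.0029, 0.183]
tool_rot: [-2.455, -1.96, 0.001]
contact_force: [-5.6, 0.5, 8.1]
opening: 0.0458
grip_force: 34.1
```

```bash
python3 av.py
```

```text
16.88 turned 85.05 Tz 0.114 +- 0.015 eff 0.128 0.0 F [-5.6  0.6  8.1] 0.045940875911032235
```

send_rows:
  rows:
    - [4, [0, 0, 0], 1.5]
    - [4, [0, 0, 0], 0]
    - [4, [0, 0, 0], 0]

```text
t: 17.25
tool_pos: [0.4918, 0.0029, 0.183]
tool_rot: [-2.48, -1.928, 0.001]
contact_force: [-5.7, -0.2, 8.1]
opening: 0.0459
grip_force: 34.1
```

```bash
python3 av.py
```

```text
17.35 turned 86.55 Tz 0.169 +- 0.014 eff 0.17 0.0 F [-5.7  0.2  7.8] 0.04588276810246327
```

```bash
cat > sp.py <<'E'
from h import *
from station import ctrl
def spout(P):
    q=P[(P[...,0]>.44)&(P[...,0]<.56)&(P[...,1]>.065)&(P[...,1]<.11)&(P[...,2]>.09)&(P[...,2]<.14)]
    return q.mean(0).round(4),q[:,0].min().round(4),q[:,0].max().round(4)
for n in("top","scene"): print(n,spout(cloud(ctrl.get_image(n))))
E
python3 sp.py
```

```text
top (array([0.5046, 0.0833, 0.1329]), np.float64(0.4879), np.float64(0.5218))
scene (array([0.498 , 0.0789, 0.1291]), np.float64(0.4853), np.float64(0.5215))
```

send_rows:
  rows:
    - [4, [0, 0, 0], 1.5]
    - [4, [0, 0, 0], 0]
    - [4, [0, 0, 0], 0]

```text
t: 17.82
tool_pos: [0.4918, 0.0029, 0.183]
tool_rot: [-2.505, -1.896, 0.001]
contact_force: [-6.0, 0.1, 8.3]
opening: 0.0458
grip_force: 34.1
```

```bash
python3 av.py; python3 sp.py
```

```text
17.93 turned 88.03 Tz 0.247 +- 0.003 eff 0.248 0.0 F [-5.5  0.9  7.5] 0.04577905387525744
top (array([0.5049, 0.0833, 0.1334]), np.float64(0.4879), np.float64(0.5217))
scene (array([0.4979, 0.0791, 0.1291]), np.float64(0.485), np.float64(0.5206))
```

send_rows:
  rows:
    - [4, [0, 0, 0], 1]
    - [4, [0, 0, 0], 0]
    - [4, [0, 0, 0], 0]

```text
t: 18.4
tool_pos: [0.4918, 0.0029, 0.183]
tool_rot: [-2.522, -1.873, 0.001]
contact_force: [-6.0, 0.2, 7.9]
opening: 0.0456
grip_force: 34.0
```

```bash
python3 av.py; python3 sp.py
```

```text
18.5 turned 89.06 Tz 0.116 +- 0.011 eff 0.118 0.0 F [-4.7 -0.3  9. ] 0.04626113894440627
top (array([0.505 , 0.0832, 0.1334]), np.float64(0.4879), np.float64(0.5218))
scene (array([0.4979, 0.079 , 0.129 ]), np.float64(0.4856), np.float64(0.5205))
```

The torque fell without the grinder moving, so the pads are slipping on the flutes at this grip force. I'll release, let the dial seat, and regrip harder to test the stop properly.

send_rows:
  rows:
    - [5.5, [0, 0, 0], 0]
    - [6, [0, 0, 0], 0]
    - [6, [0, 0, 0], 0]
    - [6, [0, 0, 0], 0]
    - [5, [0, 0, 0], 0]
    - [4.7, [0, 0, 0], 0]
    - [4, [0, 0, 0], 0]
    - [4, [0, 0, 0], 0]
    - [4, [0, 0, 0], 0]
    - [4, [0, 0, 0], 0]
  newtons: 90

```text
t: 19.85
tool_pos: [0.4918, 0.0029, 0.1827]
tool_rot: [-2.522, -1.873, 0.0]
contact_force: [-3.9, 1.0, 5.2]
opening: 0.0447
grip_force: 109.5
```

```bash
sed -i 's/range(2)/range(1)/' av.py; python3 av.py; python3 st.py
```

```text
19.9 turned 89.07 Tz 0.02 +- 0.0 eff 0.017 0.0 F [-4.2  0.3  5.7] 0.04434690952408619
19.9 q6 8.46 yaw 73.2 [0.4918 0.0029 0.1827] T [0.082 0.611 0.02 ] F [-4.2  0.3  5.7] F_tool [-0.9 -4.1 -5.7] 0.04434690952408619 109.5398604607908
```

send_rows:
  rows:
    - [4, [0, 0, 0], 1]
    - [4, [0, 0, 0], 1]
    - [4, [0, 0, 0], 0]
    - [4, [0, 0, 0], 0]

```text
t: 20.4
tool_pos: [0.4918, 0.0029, 0.1827]
tool_rot: [-2.554, -1.829, 0.0]
contact_force: [-4.3, 0.1, 5.8]
opening: 0.0443
grip_force: 109.5
```

```bash
python3 av.py
```

```text
20.45 turned 91.05 Tz 0.139 +- 0.0 eff 0.113 0.0 F [-3.3  0.4  5.5] 0.044456886902585896
```

send_rows:
  rows:
    - [4, [0, 0, 0], 1]
    - [4, [0, 0, 0], 0]
    - [4, [0, 0, 0], 0]

```text
t: 20.82
tool_pos: [0.4918, 0.0029, 0.1827]
tool_rot: [-2.57, -1.807, 0.001]
contact_force: [-4.3, 0.4, 6.4]
opening: 0.0444
grip_force: 109.4
```

```bash
python3 av.py
```

```text
20.88 turned 92.04 Tz 0.132 +- 0.0 eff 0.162 0.0 F [-4.2  0.4  6. ] 0.04463084083292379
```

send_rows:
  rows:
    - [4, [0, 0, 0], 1]
    - [4, [0, 0, 0], 0]
    - [4, [0, 0, 0], 0]

```text
t: 21.25
tool_pos: [0.4918, 0.0029, 0.1827]
tool_rot: [-2.585, -1.785, 0.001]
contact_force: [-4.1, -0.1, 5.9]
opening: 0.0444
grip_force: 109.4
```

```bash
python3 av.py
```

```text
21.3 turned 93.04 Tz 0.186 +- 0.0 eff 0.212 0.0 F [-3.4  0.8  6. ] 0.04424807676503675
```

send_rows:
  rows:
    - [4, [0, 0, 0], 1]
    - [4, [0, 0, 0], 0]
    - [4, [0, 0, 0], 0]

```text
t: 21.68
tool_pos: [0.4918, 0.0029, 0.1827]
tool_rot: [-2.601, -1.761, 0.0]
contact_force: [-4.3, 0.4, 4.4]
opening: 0.0444
grip_force: 109.6
```

```bash
python3 av.py
```

```text
21.73 turned 94.07 Tz 0.105 +- 0.0 eff 0.048 0.0 F [-4.6  1.2  5.3] 0.044314661262310345
```

send_rows:
  rows:
    - [4, [0, 0, 0], 0.7]
    - [4, [0, 0, 0], 0]
    - [4, [0, 0, 0], 0]

```text
t: 22.1
tool_pos: [0.4918, 0.0029, 0.1827]
tool_rot: [-2.612, -1.746, 0.001]
contact_force: [-4.6, 0.7, 5.4]
opening: 0.0445
grip_force: 109.5
```

```bash
python3 av.py; python3 sp.py
```

```text
22.15 turned 94.76 Tz 0.08 +- 0.0 eff 0.091 0.0 F [-4.3  0.3  5.2] 0.044598425398321095
top (array([0.505 , 0.0832, 0.1326]), np.float64(0.4879), np.float64(0.5219))
scene (array([0.4978, 0.0789, 0.1292]), np.float64(0.4856), np.float64(0.5212))
```

```bash
cat > e.py <<'E'
from h import *
from station import ctrl
o=ctrl.get_obs(); M=R.from_rotvec(o["tool_rot"]).as_matrix(); y=np.degrees(np.arctan2(M[1,0],M[0,0]))
print(round(o["t"],2),"turned",((162.27-y+90)%360-90).round(2),"eff",round(o["effort"][5],3),"Tz",o["wrist_torque"][2].round(3),"F",o["contact_force"].round(1))
E
python3 e.py
```

```text
22.25 turned 94.76 eff 0.091 Tz 0.129 F [-3.5  0.2  5.5]
```

send_rows:
  rows:
    - [4, [0, 0, 0], -3]
    - [4, [0, 0, 0], 0]

```text
t: 22.5
tool_pos: [0.4918, 0.0029, 0.1827]
tool_rot: [-2.565, -1.814, 0.0]
contact_force: [-4.1, 0.4, 4.8]
opening: 0.045
grip_force: 109.5
```

```bash
python3 e.py
```

```text
22.5 turned 91.72 eff 0.131 Tz 0.207 F [-4.1  0.4  4.8]
```

send_rows:
  rows:
    - [4, [0, 0, 0], -3]
    - [4, [0, 0, 0], 0]

```text
t: 22.75
tool_pos: [0.4918, 0.0029, 0.1827]
tool_rot: [-2.517, -1.88, 0.0]
contact_force: [-4.1, 0.4, 4.3]
opening: 0.0445
grip_force: 109.7
```

```bash
python3 e.py
```

```text
22.75 turned 88.75 eff -0.06 Tz 0.02 F [-4.1  0.4  4.3]
```

send_rows:
  rows:
    - [4, [0, 0, 0], -2]
    - [4, [0, 0, 0], 0]

```text
t: 23.0
tool_pos: [0.4918, 0.0029, 0.1827]
tool_rot: [-2.484, -1.923, 0.0]
contact_force: [-3.3, 0.8, 4.7]
opening: 0.0444
grip_force: 109.8
```

```bash
python3 e.py
```

```text
23.0 turned 86.76 eff -0.056 Tz 0.0 F [-3.3  0.8  4.7]
```

send_rows:
  rows:
    - [4, [0, 0, 0], -2]
    - [4, [0, 0, 0], 0]

```text
t: 23.25
tool_pos: [0.4918, 0.0029, 0.1827]
tool_rot: [-2.45, -1.966, 0.0]
contact_force: [-3.6, 0.8, 5.6]
opening: 0.0442
grip_force: 109.8
```

```bash
python3 e.py
```

```text
23.25 turned 84.78 eff -0.131 Tz -0.094 F [-3.6  0.8  5.6]
```

send_rows:
  rows:
    - [4, [0, 0, 0], -2]
    - [4, [0, 0, 0], 0]

```text
t: 23.5
tool_pos: [0.4918, 0.0029, 0.1827]
tool_rot: [-2.415, -2.009, 0.0]
contact_force: [-3.1, 0.9, 6.3]
opening: 0.0443
grip_force: 109.8
```

```bash
python3 e.py
```

```text
23.5 turned 82.77 eff -0.058 Tz -0.01 F [-3.1  0.9  6.3]
```

send_rows:
  rows:
    - [4, [0, 0, 0], -2]
    - [4, [0, 0, 0], 0]

```text
t: 23.75
tool_pos: [0.4918, 0.0029, 0.1827]
tool_rot: [-2.38, -2.051, 0.0]
contact_force: [-4.1, 1.4, 5.9]
opening: 0.0442
grip_force: 109.8
```

```bash
python3 e.py
```

```text
23.75 turned 80.76 eff -0.062 Tz -0.071 F [-4.1  1.4  5.9]
```

send_rows:
  rows:
    - [4, [0, 0, 0], -2]
    - [4, [0, 0, 0], 0]

```text
t: 24.0
tool_pos: [0.4918, 0.0029, 0.1827]
tool_rot: [-2.344, -2.092, 0.0]
contact_force: [-3.4, 0.6, 4.9]
opening: 0.0447
grip_force: 109.8
```

```bash
python3 e.py
```

```text
24.0 turned 78.77 eff -0.13 Tz -0.061 F [-3.4  0.6  4.9]
```

send_rows:
  rows:
    - [4, [0, 0, 0], -2]
    - [4, [0, 0, 0], 0]

```text
t: 24.25
tool_pos: [0.4918, 0.0029, 0.1826]
tool_rot: [-2.306, -2.133, 0.0]
contact_force: [-3.2, 0.3, 5.0]
opening: 0.0449
grip_force: 109.8
```

```bash
python3 e.py
```

```text
24.25 turned 76.75 eff 0.018 Tz 0.043 F [-3.2  0.3  5. ]
```

send_rows:
  rows:
    - [4, [0, 0, 0], -2]
    - [4, [0, 0, 0], 0]

```text
t: 24.5
tool_pos: [0.4919, 0.0029, 0.1827]
tool_rot: [-2.269, -2.173, 0.0]
contact_force: [-3.6, 0.1, 5.6]
opening: 0.0444
grip_force: 109.5
```

```bash
python3 e.py
```

```text
24.5 turned 74.73 eff 0.116 Tz 0.169 F [-3.6  0.1  5.6]
```

send_rows:
  rows:
    - [4, [0, 0, 0], -2]
    - [4, [0, 0, 0], 0]

```text
t: 24.75
tool_pos: [0.4919, 0.0029, 0.1827]
tool_rot: [-2.23, -2.212, 0.0]
contact_force: [-3.8, 0.3, 4.5]
opening: 0.0443
grip_force: 109.5
```

```bash
python3 e.py; python3 sp.py
```

```text
24.75 turned 72.73 eff 0.155 Tz 0.22 F [-3.8  0.3  4.5]
top (array([0.505 , 0.0832, 0.1332]), np.float64(0.4879), np.float64(0.5218))
scene (array([0.4983, 0.0784, 0.1292]), np.float64(0.486), np.float64(0.5201))
```

The CCW trace shows a clear detent: resisting to about 79°, then pulling forward below 77°. That is the first crossing, whereas CW was blocked. I'll continue opening and log the torque phase to count crossings.

send_rows:
  rows:
    - [4, [0, 0, 0], -2.7]
    - [4, [0, 0, 0], -2]
    - [4, [0, 0, 0], 0]

```text
t: 25.22
tool_pos: [0.4919, 0.0029, 0.1827]
tool_rot: [-2.138, -2.301, 0.0]
contact_force: [-3.4, 0.5, 5.2]
opening: 0.0446
grip_force: 109.7
```

```bash
python3 e.py
```

```text
25.23 turned 68.07 eff -0.086 Tz -0.041 F [-3.4  0.5  5.2]
```

send_rows:
  rows:
    - [4, [0, 0, 0], -4]
    - [4, [0, 0, 0], 0]

```text
t: 25.48
tool_pos: [0.4919, 0.0029, 0.1827]
tool_rot: [-2.057, -2.375, 0.0]
contact_force: [-3.4, 1.8, 5.7]
opening: 0.0443
grip_force: 109.8
```

```bash
python3 e.py
```

```text
25.48 turned 64.06 eff -0.091 Tz 0.016 F [-3.4  1.8  5.7]
```

send_rows:
  rows:
    - [4, [0, 0, 0], -4]
    - [4, [0, 0, 0], 0]

```text
t: 25.72
tool_pos: [0.4919, 0.0029, 0.1827]
tool_rot: [-1.973, -2.445, 0.0]
contact_force: [-3.2, 0.8, 5.3]
opening: 0.0443
grip_force: 109.6
```

```bash
python3 e.py
```

```text
25.73 turned 60.06 eff -0.172 Tz -0.016 F [-3.2  0.8  5.3]
```

send_rows:
  rows:
    - [4, [0, 0, 0], -4]
    - [4, [0, 0, 0], 0]

```text
t: 25.98
tool_pos: [0.4919, 0.0029, 0.1827]
tool_rot: [-1.886, -2.512, 0.0]
contact_force: [-3.8, 0.2, 4.6]
opening: 0.045
grip_force: 109.7
```

```bash
python3 e.py
```

```text
25.98 turned 56.05 eff -0.139 Tz -0.054 F [-3.8  0.2  4.6]
```

send_rows:
  rows:
    - [4, [0, 0, 0], -4]
    - [4, [0, 0, 0], 0]

```text
t: 26.22
tool_pos: [0.4919, 0.0029, 0.1827]
tool_rot: [1.797, 2.577, 0.0]
contact_force: [-3.2, -0.1, 5.2]
opening: 0.045
grip_force: 109.5
```

```bash
python3 e.py
```

```text
26.23 turned 52.03 eff -0.045 Tz 0.069 F [-3.2 -0.1  5.2]
```

send_rows:
  rows:
    - [4, [0, 0, 0], -4]
    - [4, [0, 0, 0], 0]

```text
t: 26.48
tool_pos: [0.4919, 0.0029, 0.1827]
tool_rot: [1.706, 2.638, 0.0]
contact_force: [-2.9, 0.6, 5.3]
opening: 0.0446
grip_force: 109.8
```

```bash
python3 e.py
```

```text
26.48 turned 48.06 eff -0.128 Tz -0.025 F [-2.9  0.6  5.3]
```

send_rows:
  rows:
    - [4, [0, 0, 0], -4]
    - [4, [0, 0, 0], 0]

```text
t: 26.72
tool_pos: [0.4919, 0.0029, 0.1826]
tool_rot: [-1.613, -2.696, -0.0]
contact_force: [-3.6, 0.6, 4.5]
opening: 0.0446
grip_force: 109.6
```

```bash
python3 e.py
```

```text
26.73 turned 44.05 eff -0.073 Tz -0.003 F [-3.6  0.6  4.5]
```

send_rows:
  rows:
    - [4, [0, 0, 0], -4]
    - [4, [0, 0, 0], 0]

```text
t: 26.98
tool_pos: [0.492, 0.0029, 0.1827]
tool_rot: [1.518, 2.75, 0.0]
contact_force: [-3.7, 0.3, 4.8]
opening: 0.0446
grip_force: 109.6
```

```bash
python3 e.py
```

```text
26.98 turned 40.06 eff -0.16 Tz -0.027 F [-3.7  0.3  4.8]
```

send_rows:
  rows:
    - [4, [0, 0, 0], -4]
    - [4, [0, 0, 0], 0]

```text
t: 27.22
tool_pos: [0.492, 0.0029, 0.1827]
tool_rot: [1.421, 2.802, 0.0]
contact_force: [-3.6, 1.1, 5.9]
opening: 0.0446
grip_force: 109.5
```

```bash
python3 e.py
```

```text
27.23 turned 36.05 eff -0.129 Tz -0.045 F [-3.6  1.1  5.9]
```

send_rows:
  rows:
    - [4, [0, 0, 0], -4]
    - [4, [0, 0, 0], 0]

```text
t: 27.48
tool_pos: [0.492, 0.003, 0.1827]
tool_rot: [1.322, 2.85, 0.0]
contact_force: [-2.8, 0.5, 4.8]
opening: 0.0449
grip_force: 109.4
```

```bash
python3 e.py
```

```text
27.48 turned 32.04 eff -0.036 Tz 0.113 F [-2.8  0.5  4.8]
```

send_rows:
  rows:
    - [4, [0, 0, 0], -4]
    - [4, [0, 0, 0], 0]

```text
t: 27.72
tool_pos: [0.492, 0.003, 0.1827]
tool_rot: [1.222, 2.894, 0.0]
contact_force: [-3.7, 1.1, 4.6]
opening: 0.0445
grip_force: 109.6
```

```bash
python3 e.py; python3 sp.py
```

```text
27.73 turned 28.06 eff -0.131 Tz -0.037 F [-3.7  1.1  4.6]
top (array([0.505 , 0.0832, 0.133 ]), np.float64(0.4879), np.float64(0.5218))
scene (array([0.4984, 0.0785, 0.1292]), np.float64(0.4855), np.float64(0.5215))
```

send_rows:
  rows:
    - [4, [0, 0, 0.08], 1]
    - [4, [0, 0, 0], 0]
    - [4, [0, 0, 0], 0]

```text
t: 28.2
tool_pos: [0.492, 0.0029, 0.1827]
tool_rot: [1.248, 2.883, 0.0]
contact_force: [-4.5, 0.8, 8.4]
opening: 0.0443
grip_force: 110.1
```

```bash
python3 e.py
```

```text
28.2 turned 29.08 eff 0.016 Tz 0.016 F [-4.5  0.8  8.4]
```

send_rows:
  rows:
    - [4, [0, 0, 0], 2]
    - [4, [0, 0, 0], 0]
    - [4, [0, 0, 0], 0]

```text
t: 28.58
tool_pos: [0.492, 0.0029, 0.1826]
tool_rot: [1.298, 2.861, 0.0]
contact_force: [-4.9, 0.0, 8.9]
opening: 0.0446
grip_force: 109.9
```

```bash
python3 e.py
```

```text
28.57 turned 31.07 eff 0.061 Tz 0.068 F [-4.9  0.   8.9]
```

send_rows:
  rows:
    - [4, [0, 0, 0], 2]
    - [4, [0, 0, 0], 0]
    - [4, [0, 0, 0], 0]

```text
t: 28.95
tool_pos: [0.492, 0.003, 0.1826]
tool_rot: [1.347, 2.838, 0.0]
contact_force: [-4.8, 0.2, 8.7]
opening: 0.0445
grip_force: 109.8
```

```bash
python3 e.py
```

```text
28.95 turned 33.05 eff 0.141 Tz 0.129 F [-4.8  0.2  8.7]
```

send_rows:
  rows:
    - [4, [0, 0, 0], 2]
    - [4, [0, 0, 0], 0]
    - [4, [0, 0, 0], 0]

```text
t: 29.32
tool_pos: [0.492, 0.0029, 0.1827]
tool_rot: [1.397, 2.814, 0.0]
contact_force: [-5.3, 1.2, 8.6]
opening: 0.0443
grip_force: 110.1
```

```bash
python3 e.py
```

```text
29.32 turned 35.07 eff 0.034 Tz 0.058 F [-5.3  1.2  8.6]
```

send_rows:
  rows:
    - [4, [0, 0, 0], 2]
    - [4, [0, 0, 0], 0]
    - [4, [0, 0, 0], 0]

```text
t: 29.7
tool_pos: [0.492, 0.0029, 0.1827]
tool_rot: [1.446, 2.789, 0.0]
contact_force: [-4.9, 1.4, 8.8]
opening: 0.0445
grip_force: 110.1
```

```bash
python3 e.py
```

```text
29.7 turned 37.07 eff 0.023 Tz 0.036 F [-4.9  1.4  8.8]
```

send_rows:
  rows:
    - [4, [0, 0, 0], 2]
    - [4, [0, 0, 0], 0]
    - [4, [0, 0, 0], 0]

```text
t: 30.08
tool_pos: [0.492, 0.0029, 0.1827]
tool_rot: [1.495, 2.763, 0.0]
contact_force: [-5.1, 0.8, 7.8]
opening: 0.0444
grip_force: 110.0
```

```bash
python3 e.py
```

```text
30.07 turned 39.08 eff 0.01 Tz 0.013 F [-5.1  0.8  7.8]
```

send_rows:
  rows:
    - [4, [0, 0, 0], 2]
    - [4, [0, 0, 0], 0]
    - [4, [0, 0, 0], 0]

```text
t: 30.45
tool_pos: [0.492, 0.0029, 0.1827]
tool_rot: [1.542, 2.737, 0.0]
contact_force: [-5.7, 1.2, 8.1]
opening: 0.0441
grip_force: 110.1
```

```bash
python3 e.py
```

```text
30.45 turned 41.07 eff 0.027 Tz 0.033 F [-5.7  1.2  8.1]
```

send_rows:
  rows:
    - [4, [0, 0, 0], 2]
    - [4, [0, 0, 0], 0]
    - [4, [0, 0, 0], 0]

```text
t: 30.82
tool_pos: [0.492, 0.0029, 0.1826]
tool_rot: [1.59, 2.709, 0.0]
contact_force: [-5.7, 0.9, 8.8]
opening: 0.0443
grip_force: 110.3
```

```bash
python3 e.py
```

```text
30.82 turned 43.09 eff -0.082 Tz -0.07 F [-5.7  0.9  8.8]
```

send_rows:
  rows:
    - [4, [0, 0, 0], 2]
    - [4, [0, 0, 0], 0]
    - [4, [0, 0, 0], 0]

```text
t: 31.2
tool_pos: [0.492, 0.0029, 0.1827]
tool_rot: [1.638, 2.681, 0.0]
contact_force: [-5.3, 1.3, 8.8]
opening: 0.0445
grip_force: 110.4
```

```bash
python3 e.py
```

```text
31.2 turned 45.1 eff -0.151 Tz -0.201 F [-5.3  1.3  8.8]
```

send_rows:
  rows:
    - [4, [0, 0, 0], 2]
    - [4, [0, 0, 0], 0]
    - [4, [0, 0, 0], 0]

```text
t: 31.58
tool_pos: [0.492, 0.0029, 0.1826]
tool_rot: [1.684, 2.652, -0.0]
contact_force: [-5.4, 0.7, 8.5]
opening: 0.0444
grip_force: 110.3
```

```bash
python3 e.py
```

```text
31.57 turned 47.08 eff -0.037 Tz -0.065 F [-5.4  0.7  8.5]
```

The settled CW trace gives seats at 29°, 49°, 69° and 89°, so the dial is following the grip. Next I'll go back to 89° and check whether the stop lies beyond it, now with a firm grip and downward press.

send_rows:
  rows:
    - [4, [0, 0, 0], 6]
    - [4, [0, 0, 0], 6]
    - [4, [0, 0, 0], 6]
    - [4, [0, 0, 0], 6]
    - [4, [0, 0, 0], 6]
    - [4, [0, 0, 0], 6]
    - [4, [0, 0, 0], 6]
    - [4, [0, 0, 0], 0]
    - [4, [0, 0, 0], 0]

```text
t: 32.7
tool_pos: [0.4919, 0.0029, 0.1827]
tool_rot: [-2.522, -1.873, 0.0]
contact_force: [-5.5, 1.6, 8.1]
opening: 0.0446
grip_force: 110.5
```

```bash
python3 e.py
```

```text
32.7 turned 89.08 eff 0.003 Tz -0.022 F [-5.5  1.6  8.1]
```

send_rows:
  rows:
    - [4, [0, 0, 0], 2]
    - [4, [0, 0, 0], 2]
    - [4, [0, 0, 0], 0]
    - [4, [0, 0, 0], 0]

```text
t: 33.2
tool_pos: [0.4918, 0.0029, 0.1826]
tool_rot: [-2.585, -1.784, 0.001]
contact_force: [-5.2, 0.1, 8.8]
opening: 0.0445
grip_force: 110.5
```

```bash
python3 e.py
```

```text
33.2 turned 93.05 eff 0.16 Tz 0.154 F [-5.2  0.1  8.8]
```

send_rows:
  rows:
    - [4, [0, 0, 0], 2]
    - [4, [0, 0, 0], 0]
    - [4, [0, 0, 0], 0]

```text
t: 33.58
tool_pos: [0.4918, 0.0029, 0.1826]
tool_rot: [-2.616, -1.739, 0.001]
contact_force: [-6.1, 1.3, 9.3]
opening: 0.0441
grip_force: 110.5
```

```bash
python3 e.py; python3 sp.py
```

```text
33.58 turned 95.06 eff 0.087 Tz 0.089 F [-6.1  1.3  9.3]
top (array([0.5049, 0.0832, 0.133 ]), np.float64(0.4879), np.float64(0.5217))
scene (array([0.4978, 0.0789, 0.1292]), np.float64(0.4855), np.float64(0.5199))
```

send_rows:
  rows:
    - [4, [0, 0, 0], 2]
    - [4, [0, 0, 0], 0]
    - [4, [0, 0, 0], 0]

```text
t: 34.05
tool_pos: [0.4918, 0.0029, 0.1827]
tool_rot: [-2.646, -1.693, 0.001]
contact_force: [-6.2, 1.2, 8.9]
opening: 0.0441
grip_force: 110.4
```

```bash
python3 e.py
```

```text
34.05 turned 97.05 eff 0.14 Tz 0.14 F [-6.2  1.2  8.9]
```

send_rows:
  rows:
    - [4, [0, 0, 0], 1.5]
    - [4, [0, 0, 0], 0]
    - [4, [0, 0, 0], 0]

```text
t: 34.42
tool_pos: [0.4918, 0.0029, 0.1827]
tool_rot: [-2.668, -1.658, 0.001]
contact_force: [-5.0, 1.1, 9.2]
opening: 0.0442
grip_force: 110.2
```

```bash
python3 e.py;python3 sp.py
```

```text
34.42 turned 98.55 eff 0.204 Tz 0.171 F [-5.   1.1  9.2]
top (array([0.505 , 0.0832, 0.1329]), np.float64(0.4879), np.float64(0.5218))
scene (array([0.4976, 0.0789, 0.1292]), np.float64(0.4858), np.float64(0.5225))
```

send_rows:
  rows:
    - [4, [0, 0, 0], 1.5]
    - [4, [0, 0, 0], 0]
    - [4, [0, 0, 0], 0]

```text
t: 34.9
tool_pos: [0.4918, 0.0029, 0.1826]
tool_rot: [-2.69, -1.623, 0.001]
contact_force: [-6.2, 0.4, 8.8]
opening: 0.0445
grip_force: 110.3
```

```bash
python3 e.py
```

```text
34.9 turned 100.06 eff 0.128 Tz 0.129 F [-6.2  0.4  8.8]
```

send_rows:
  rows:
    - [4, [0, 0, 0], 1]
    - [4, [0, 0, 0], 0]
    - [4, [0, 0, 0], 0]

```text
t: 35.28
tool_pos: [0.4918, 0.0029, 0.1826]
tool_rot: [-2.704, -1.6, 0.001]
contact_force: [-6.0, 1.1, 8.6]
opening: 0.0446
grip_force: 110.2
```

```bash
python3 e.py;python3 sp.py
```

```text
35.27 turned 101.05 eff 0.178 Tz 0.176 F [-6.   1.1  8.6]
top (array([0.505 , 0.0832, 0.133 ]), np.float64(0.4879), np.float64(0.5217))
scene (array([0.498 , 0.0788, 0.1291]), np.float64(0.4859), np.float64(0.5197))
```

This is the stop: torque stays at +0.18 N m 12° past the seat, where a normal click has already reversed, and the grinder hasn't moved. The pads slip flute by flute near 0.22 N m, so I'll open one click per grip and release after each so that slip can't accumulate.

send_rows:
  rows:
    - [5.5, [0, 0, 0], 0]
    - [5.5, [0, 0, 0], 0]
    - [5.5, [0, 0, 0], 0]
    - [5.5, [0, 0, 0], 0]

```text
t: 35.88
tool_pos: [0.4918, 0.0028, 0.1807]
tool_rot: [-2.704, -1.599, 0.0]
contact_force: [0.2, -0.5, 0.0]
opening: 0.0548
grip_force: 0.0
```

send_rows:
  rows:
    - [4, [0, 0, 0], 0]
    - [4, [0, 0, 0], 0]
    - [4, [0, 0, 0], 0]
    - [4, [0, 0, 0], 0]

```text
t: 36.38
tool_pos: [0.4918, 0.0029, 0.1818]
tool_rot: [-2.704, -1.599, 0.0]
contact_force: [-3.7, -0.2, 5.2]
opening: 0.0447
grip_force: 93.8
```

```bash
python3 e.py
```

```text
36.38 turned 101.07 eff 0.014 Tz -0.054 F [-3.7 -0.2  5.2]
```

send_rows:
  rows:
    - [4, [0, 0, 0], -5]
    - [4, [0, 0, 0], 0]
    - [4, [0, 0, 0], 0]

```text
t: 36.75
tool_pos: [0.4918, 0.0029, 0.1819]
tool_rot: [-2.632, -1.715, 0.0]
contact_force: [-4.1, 0.7, 5.3]
opening: 0.0448
grip_force: 93.9
```

```bash
python3 e.py
```

```text
36.75 turned 96.08 eff -0.043 Tz -0.061 F [-4.1  0.7  5.3]
```

send_rows:
  rows:
    - [4, [0, 0, 0], -5]
    - [4, [0, 0, 0], -5]
    - [4, [0, 0, 0], 0]
    - [4, [0, 0, 0], 0]

```text
t: 37.25
tool_pos: [0.4919, 0.0029, 0.1818]
tool_rot: [-2.472, -1.939, 0.0]
contact_force: [-2.8, 0.8, 4.9]
opening: 0.0448
grip_force: 93.9
```

```bash
python3 e.py
```

```text
37.25 turned 86.06 eff 0.113 Tz 0.082 F [-2.8  0.8  4.9]
```

send_rows:
  rows:
    - [4, [0, 0, 0], -6]
    - [4, [0, 0, 0], 0]
    - [4, [0, 0, 0], 0]

```text
t: 37.62
tool_pos: [0.4919, 0.0029, 0.1819]
tool_rot: [-2.367, -2.065, 0.0]
contact_force: [-3.5, 0.3, 5.2]
opening: 0.0447
grip_force: 93.8
```

```bash
python3 e.py; python3 sp.py
```

```text
37.62 turned 80.08 eff -0.02 Tz -0.029 F [-3.5  0.3  5.2]
top (array([0.5056, 0.0833, 0.1331]), np.float64(0.4879), np.float64(0.5218))
scene (array([0.4982, 0.0785, 0.1295]), np.float64(0.486), np.float64(0.5207))
```

send_rows:
  rows:
    - [5.5, [0, 0, 0], 0]
    - [5.5, [0, 0, 0], 0]
    - [5.5, [0, 0, 0], 0]
    - [5.5, [0, 0, 0], 0]
    - [4, [0, 0, 0], 0]
    - [4, [0, 0, 0], 0]
    - [4, [0, 0, 0], 0]
    - [4, [0, 0, 0], 0]

```text
t: 38.72
tool_pos: [0.4919, 0.0028, 0.1819]
tool_rot: [-2.367, -2.065, 0.0]
contact_force: [-3.3, 0.9, 5.0]
opening: 0.0448
grip_force: 93.4
```

send_rows:
  rows:
    - [4, [0, 0, 0], -5]
    - [4, [0, 0, 0], -5]
    - [4, [0, 0, 0], -5]
    - [4, [0, 0, 0], 0]
    - [4, [0, 0, 0], 0]

```text
t: 39.35
tool_pos: [0.4919, 0.0029, 0.1819]
tool_rot: [2.077, 2.357, -0.0]
contact_force: [-3.5, 0.5, 4.8]
opening: 0.0446
grip_force: 93.4
```

```bash
python3 e.py
```

```text
39.35 turned 65.05 eff 0.115 Tz 0.131 F [-3.5  0.5  4.8]
```

send_rows:
  rows:
    - [4, [0, 0, 0], -6]
    - [4, [0, 0, 0], 0]
    - [4, [0, 0, 0], 0]

```text
t: 39.72
tool_pos: [0.492, 0.0029, 0.1819]
tool_rot: [1.952, 2.462, -0.0]
contact_force: [-3.2, 0.5, 4.6]
opening: 0.0442
grip_force: 93.3
```

```bash
python3 e.py
```

```text
39.73 turned 59.08 eff -0.048 Tz -0.048 F [-3.2  0.5  4.6]
```

send_rows:
  rows:
    - [5.5, [0, 0, 0], 0]
    - [5.5, [0, 0, 0], 0]
    - [5.5, [0, 0, 0], 0]
    - [5.5, [0, 0, 0], 0]
    - [4, [0, 0, 0], 0]
    - [4, [0, 0, 0], 0]
    - [4, [0, 0, 0], 0]
    - [4, [0, 0, 0], 0]

```text
t: 40.72
tool_pos: [0.492, 0.0028, 0.1819]
tool_rot: [1.951, 2.462, -0.0]
contact_force: [-2.4, 0.2, 6.3]
opening: 0.0447
grip_force: 98.2
```

send_rows:
  rows:
    - [4, [0, 0, 0], -5]
    - [4, [0, 0, 0], -5]
    - [4, [0, 0, 0], -5]
    - [4, [0, 0, 0], 0]
    - [4, [0, 0, 0], 0]

```text
t: 41.35
tool_pos: [0.492, 0.0029, 0.1819]
tool_rot: [1.613, 2.696, 0.0]
contact_force: [-2.6, -0.2, 5.7]
opening: 0.045
grip_force: 98.2
```

```bash
python3 e.py
```

```text
41.35 turned 44.06 eff 0.117 Tz 0.091 F [-2.6 -0.2  5.7]
```

send_rows:
  rows:
    - [4, [0, 0, 0], -6]
    - [4, [0, 0, 0], 0]
    - [4, [0, 0, 0], 0]

```text
t: 41.72
tool_pos: [0.492, 0.0029, 0.1819]
tool_rot: [1.47, 2.776, 0.0]
contact_force: [-3.2, -0.8, 4.5]
opening: 0.0447
grip_force: 98.2
```

```bash
python3 e.py; python3 sp.py
```

```text
41.73 turned 38.08 eff -0.036 Tz -0.068 F [-3.2 -0.8  4.5]
top (array([0.5056, 0.0834, 0.1329]), np.float64(0.4879), np.float64(0.5218))
scene (array([0.4986, 0.0784, 0.1292]), np.float64(0.486), np.float64(0.5217))
```

Clicks 2 and 3 show the same clean signature, with the grinder still. Four more to go; clicks 4 and 5 next.

send_rows:
  rows:
    - [5.5, [0, 0, 0], 0]
    - [5.5, [0, 0, 0], 0]
    - [5.5, [0, 0, 0], 0]
    - [5.5, [0, 0, 0], 0]
    - [4, [0, 0, 0], 0]
    - [4, [0, 0, 0], 0]
    - [4, [0, 0, 0], 0]
    - [4, [0, 0, 0], 0]

```text
t: 42.82
tool_pos: [0.4921, 0.0029, 0.182]
tool_rot: [1.47, 2.776, 0.0]
contact_force: [-2.7, 1.2, 5.7]
opening: 0.0445
grip_force: 113.3
```

send_rows:
  rows:
    - [4, [0, 0, 0], -5]
    - [4, [0, 0, 0], -5]
    - [4, [0, 0, 0], -5]
    - [4, [0, 0, 0], 0]
    - [4, [0, 0, 0], 0]

```text
t: 43.45
tool_pos: [0.4921, 0.003, 0.182]
tool_rot: [1.094, 2.944, 0.0]
contact_force: [-2.5, 0.4, 5.1]
opening: 0.0443
grip_force: 113.3
```

```bash
python3 e.py
```

```text
43.45 turned 23.05 eff 0.114 Tz 0.068 F [-2.5  0.4  5.1]
```

send_rows:
  rows:
    - [4, [0, 0, 0], -6]
    - [4, [0, 0, 0], 0]
    - [4, [0, 0, 0], 0]

```text
t: 43.82
tool_pos: [0.4921, 0.0029, 0.182]
tool_rot: [0.939, 2.997, 0.0]
contact_force: [-2.4, 1.1, 4.9]
opening: 0.0448
grip_force: 113.3
```

```bash
python3 e.py
```

```text
43.83 turned 17.08 eff -0.043 Tz -0.073 F [-2.4  1.1  4.9]
```

send_rows:
  rows:
    - [5.5, [0, 0, 0], 0]
    - [5.5, [0, 0, 0], 0]
    - [5.5, [0, 0, 0], 0]
    - [5.5, [0, 0, 0], 0]
    - [4, [0, 0, 0], 0]
    - [4, [0, 0, 0], 0]
    - [4, [0, 0, 0], 0]
    - [4, [0, 0, 0], 0]

```text
t: 44.82
tool_pos: [0.4921, 0.003, 0.182]
tool_rot: [0.939, 2.997, 0.001]
contact_force: [-2.3, 0.4, 5.7]
opening: 0.0442
grip_force: 123.1
```

send_rows:
  rows:
    - [4, [0, 0, 0], -5]
    - [4, [0, 0, 0], -5]
    - [4, [0, 0, 0], -5]
    - [4, [0, 0, 0], 0]
    - [4, [0, 0, 0], 0]

```text
t: 45.45
tool_pos: [0.4921, 0.003, 0.1821]
tool_rot: [0.54, 3.094, 0.001]
contact_force: [-1.7, 0.9, 5.2]
opening: 0.0446
grip_force: 123.0
```

```bash
python3 e.py
```

```text
45.45 turned 2.06 eff 0.115 Tz 0.065 F [-1.7  0.9  5.2]
```

send_rows:
  rows:
    - [4, [0, 0, 0], -6]
    - [4, [0, 0, 0], 0]
    - [4, [0, 0, 0], 0]

```text
t: 45.82
tool_pos: [0.4921, 0.003, 0.1821]
tool_rot: [0.377, 3.118, 0.001]
contact_force: [-2.9, 0.9, 5.4]
opening: 0.0446
grip_force: 123.0
```

```bash
python3 e.py; python3 sp.py
```

```text
45.83 turned -3.93 eff -0.038 Tz -0.065 F [-2.9  0.9  5.4]
top (array([0.5055, 0.0833, 0.1331]), np.float64(0.4879), np.float64(0.5218))
scene (array([0.4986, 0.0784, 0.1294]), np.float64(0.4854), np.float64(0.5216))
```

send_rows:
  rows:
    - [5.5, [0, 0, 0], 0]
    - [5.5, [0, 0, 0], 0]
    - [5.5, [0, 0, 0], 0]
    - [5.5, [0, 0, 0], 0]
    - [4, [0, 0, 0], 0]
    - [4, [0, 0, 0], 0]
    - [4, [0, 0, 0], 0]
    - [4, [0, 0, 0], 0]

```text
t: 46.92
tool_pos: [0.492, 0.0031, 0.182]
tool_rot: [0.377, 3.119, 0.001]
contact_force: [-3.2, 1.5, 5.3]
opening: 0.0442
grip_force: 123.8
```

send_rows:
  rows:
    - [4, [0, 0, 0], -5]
    - [4, [0, 0, 0], -5]
    - [4, [0, 0, 0], -5]
    - [4, [0, 0, 0], 0]
    - [4, [0, 0, 0], 0]

```text
t: 47.55
tool_pos: [0.492, 0.0031, 0.182]
tool_rot: [-0.033, 3.141, 0.001]
contact_force: [-1.9, 1.6, 5.6]
opening: 0.0442
grip_force: 123.7
```

```bash
python3 e.py
```

```text
47.55 turned -18.95 eff 0.121 Tz 0.137 F [-1.9  1.6  5.6]
```

send_rows:
  rows:
    - [4, [0, 0, 0], -6]
    - [4, [0, 0, 0], 0]
    - [4, [0, 0, 0], 0]

```text
t: 47.92
tool_pos: [0.492, 0.0031, 0.182]
tool_rot: [-0.197, 3.135, 0.001]
contact_force: [-2.5, 0.9, 5.3]
opening: 0.0444
grip_force: 123.7
```

```bash
python3 e.py
```

```text
47.92 turned -24.93 eff -0.028 Tz 0.012 F [-2.5  0.9  5.3]
```

send_rows:
  rows:
    - [5.5, [0, 0, 0], 0]
    - [5.5, [0, 0, 0], 0]
    - [5.5, [0, 0, 0], 0]
    - [5.5, [0, 0, 0], 0]
    - [4, [0, 0, 0], 0]
    - [4, [0, 0, 0], 0]
    - [4, [0, 0, 0], 0]
    - [4, [0, 0, 0], 0]

```text
t: 48.92
tool_pos: [0.492, 0.0031, 0.182]
tool_rot: [-0.197, 3.135, 0.001]
contact_force: [-3.2, 1.5, 5.5]
opening: 0.0445
grip_force: 110.1
```

send_rows:
  rows:
    - [4, [0, 0, 0], -5]
    - [4, [0, 0, 0], -5]
    - [4, [0, 0, 0], -5]
    - [4, [0, 0, 0], 0]
    - [4, [0, 0, 0], 0]

```text
t: 49.55
tool_pos: [0.4919, 0.0031, 0.182]
tool_rot: [-0.605, 3.083, 0.001]
contact_force: [-2.8, 2.3, 5.7]
opening: 0.0446
grip_force: 110.0
```

```bash
python3 e.py
```

```text
49.55 turned -39.95 eff 0.111 Tz 0.114 F [-2.8  2.3  5.7]
```

send_rows:
  rows:
    - [4, [0, 0, 0], -6]
    - [4, [0, 0, 0], 0]
    - [4, [0, 0, 0], 0]

```text
t: 49.92
tool_pos: [0.492, 0.0031, 0.1821]
tool_rot: [-0.765, 3.047, 0.001]
contact_force: [-3.8, 1.3, 4.5]
opening: 0.0445
grip_force: 110.0
```

```bash
python3 e.py; python3 sp.py
```

```text
49.92 turned -45.93 eff -0.026 Tz 0.007 F [-3.8  1.3  4.5]
top (array([0.5055, 0.0833, 0.1336]), np.float64(0.4879), np.float64(0.5218))
scene (array([0.499 , 0.0786, 0.1292]), np.float64(0.4863), np.float64(0.5207))
```

Seven clean clicks are counted. Releasing, lifting clear and checking.

send_rows:
  rows:
    - [6, [0, 0, 0], 0]
    - [7.5, [0, 0, 0], 0]
    - [8.5, [0, 0, 0], 0]
    - [8.5, [0, 0, 0], 0]
    - [8.5, [0, 0, 0], 0]
    - [8.5, [0, 0, -2], 0]
    - [8.5, [0, 0, -3], 0]
    - [8.5, [0, 0, -3], 0]
    - [8.5, [0, 0, 0], 0]
    - [8.5, [0, 0, 0], 0]

```text
t: 51.28
tool_pos: [0.4918, 0.0029, 0.2611]
tool_rot: [-0.765, 3.047, -0.0]
contact_force: [0.1, -0.1, 0.7]
opening: 0.0851
grip_force: 0.0
```

```bash
python3 sp.py; python3 - <<'E'
from station import ctrl
import cv2
cv2.imwrite("pics/end.png",cv2.resize(ctrl.get_image("scene")["frame"][130:320,220:450,::-1],None,fx=3,fy=3))
E
```

```text
top (array([0.5057, 0.0837, 0.1332]), np.float64(0.4879), np.float64(0.5218))
scene (array([0.4984, 0.0784, 0.1292]), np.float64(0.4858), np.float64(0.5203))
```

View pics/end.png

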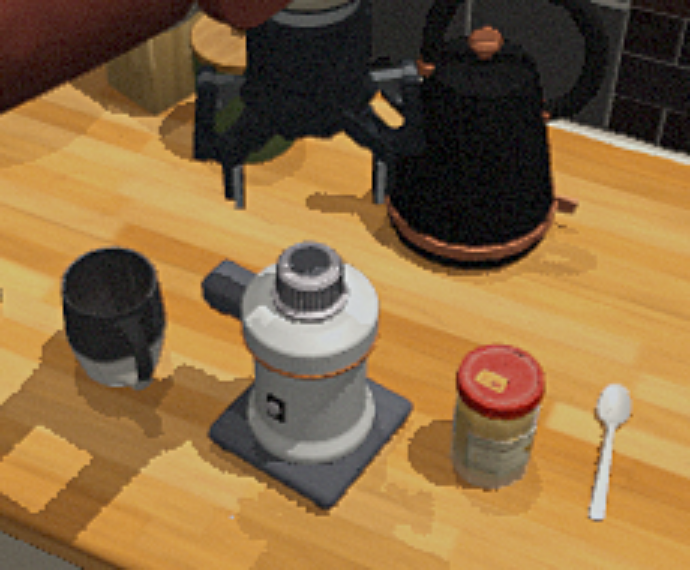

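The gripper is clear above the upright grinder (dial at about (310,280)), and the mug, jar and spoon are where they were. Handing in.

```bash
python3 -c "
from station import ctrl
print(ctrl.finish_job())"
```

```text
the job is handed in; nothing more can be done
None
```

I closed the dial to its stop, opened it seven counted clicks, let go and handed the job in; while I was finding the stop the grinder twisted about 12° (spout end roughly 17–19 mm, under the 30 mm limit), and the mug, jar and spoon look unmoved.

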